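Sort two studs by thread pitch on a toothed gauge

TASK

Sort the two double-ended studs by thread pitch: feel out which of the two toothed V beds of the gauge fits each one, and leave each stud fully meshed down in the bed that matches its thread, one stud to a bed, about the middle of the bed. Leave the marker, the small vial and the petri dish where they are.

Things in the scene. Friction and masses are not known exactly. Their poses are not given: they have to be found in the camera images.
- stud_a_center (a point): Stud A: loose steel stud threaded at both ends, 134 mm long along its y, same either end round. This point: its middle, on its axis, 10 mm above the worktop as it lies. Middle: square block 20 x 20 mm, 36 mm long, to be gripped by its flats. Threads 18 to 67 mm from the middle: core 12 mm, ridges 19 mm wide, closed rings (roll does not matter). Pitch 6 or 8 mm, the two studs differ; 120 to 200 g.
- stud_b_center (a point): Stud B: loose steel stud threaded at both ends, 134 mm long along its y, same either end round. This point: its middle, on its axis, 10 mm above the worktop as it lies. Middle: square block 20 x 20 mm, 36 mm long, to be gripped by its flats. Threads 18 to 67 mm from the middle: core 12 mm, ridges 19 mm wide, closed rings (roll does not matter). Pitch 6 or 8 mm, the two studs differ; 120 to 200 g.
- bed_near (a point): Toothed bed nearer the robot. The point where a stud's middle lies when fully meshed in this bed, exactly 40 mm above the worktop; z up, y along the bed. Teeth with 90 degree V notches stand 30 to 60 mm from the point to either side along y, between cheeks 46 mm high above the worktop; between them 50 mm are open for fingers, down to the base plate. Pitch 6 or 8 mm, the beds differ; which is which varies.
- bed_far (a point): Toothed bed farther from the robot. The point where a stud's middle lies when fully meshed in this bed, exactly 40 mm above the worktop; z up, y along the bed. Teeth with 90 degree V notches stand 30 to 60 mm from the point to either side along y, between cheeks 46 mm high above the worktop; between them 50 mm are open for fingers, down to the base plate. Pitch 6 or 8 mm, the beds differ; which is which varies.
- gauge: Fixed aluminium base plate 170 (x) x 150 (y) x 10 mm with the two dark steel beds on it, 100 mm apart; origin under its centre. A stud that does not mesh rides on the teeth 4.5 mm above the bed point. Wooden shelf uprights and boards stand beyond x = 0.62 m: swing the arm across drawn in.
- gauge_mid (a point): Point on top of the base plate midway between the beds. Each bed's teeth are set off along y by an unknown amount: up to 3 mm (6 mm pitch) or 4 mm (8 mm pitch) either way from meshing at the bed point. So try places along the bed: from within 1 mm of the right one (or one pitch on) a stud centres itself and drops in under a light push of 5 to 12 N.
- marker_black: Black and white marker pen, 135 mm, lying behind the gauge; a bystander. Origin at the centre of its underside.
- vial_a: Small brown vial with black cap, 25 mm wide, 50 mm high, standing at the back; a bystander. Origin at the centre of its underside.
- petri_a: Clear petri dish, 92 mm wide, 15 mm high, far right; a bystander. Origin at the centre of its underside.

How it is judged:
On the way:
1. one stud is fully meshed in a bed (((x of stud_a_center in the frame of bed_near between -0.004 and 0.004 m and y of stud_a_center in the frame of bed_near between -0.012 and 0.012 m and z of stud_a_center in the frame of bed_near between -0.004 and 0.0018 m and angle between the y axis of stud_a_center and the y axis of bed_near, either way round below 0.06 rad) or (x of stud_a_center in the frame of bed_far between -0.004 and 0.004 m and y of stud_a_center in the frame of bed_far between -0.012 and 0.012 m and z of stud_a_center in the frame of bed_far between -0.004 and 0.0018 m and angle between the y axis of stud_a_center and the y axis of bed_far, either way round below 0.06 rad) or (x of stud_b_center in the frame of bed_near between -0.004 and 0.004 m and y of stud_b_center in the frame of bed_near between -0.012 and 0.012 m and z of stud_b_center in the frame of bed_near between -0.004 and 0.0018 m and angle between the y axis of stud_b_center and the y axis of bed_near, either way round below 0.06 rad) or (x of stud_b_center in the frame of bed_far between -0.004 and 0.004 m and y of stud_b_center in the frame of bed_far between -0.012 and 0.012 m and z of stud_b_center in the frame of bed_far between -0.004 and 0.0018 m and angle between the y axis of stud_b_center and the y axis of bed_far, either way round below 0.06 rad))), for 0.2 s.
At the end, for the whole second after the job is handed in: Each stud lies in its own bed (one in the near, one in the far), meshed: its middle within 1.8 mm above the bed point's height (and not more than 4 mm below it), within 4 mm across and 12 mm along the bed, its axis within 0.06 rad of the bed's; only the matching pitch lets it lie that low (((x of stud_a_center in the frame of bed_near between -0.004 and 0.004 m and y of stud_a_center in the frame of bed_near between -0.012 and 0.012 m and z of stud_a_center in the frame of bed_near between -0.004 and 0.0018 m and angle between the y axis of stud_a_center and the y axis of bed_near, either way round below 0.06 rad and x of stud_b_center in the frame of bed_far between -0.004 and 0.004 m and y of stud_b_center in the frame of bed_far between -0.012 and 0.012 m and z of stud_b_center in the frame of bed_far between -0.004 and 0.0018 m and angle between the y axis of stud_b_center and the y axis of bed_far, either way round below 0.06 rad) or (x of stud_a_center in the frame of bed_far between -0.004 and 0.004 m and y of stud_a_center in the frame of bed_far between -0.012 and 0.012 m and z of stud_a_center in the frame of bed_far between -0.004 and 0.0018 m and angle between the y axis of stud_a_center and the y axis of bed_far, either way round below 0.06 rad and x of stud_b_center in the frame of bed_near between -0.004 and 0.004 m and y of stud_b_center in the frame of bed_near between -0.012 and 0.012 m and z of stud_b_center in the frame of bed_near between -0.004 and 0.0018 m and angle between the y axis of stud_b_center and the y axis of bed_near, either way round below 0.06 rad))); the robot touches nothing.
It fails at once if the marker is moved by more than 30 mm (distance of marker_black from where it was at the start of the episode above 0.03 m).
It fails at once if the vial is moved by more than 30 mm (distance of vial_a from where it was at the start of the episode above 0.03 m).
It fails at once if the petri dish is moved by more than 30 mm (distance of petri_a from where it was at the start of the episode above 0.03 m).
It also fails if it takes over 72 s, if anything falls off the work surface, if the arm or the gripper's body presses on something with over 40 N, if the wrist force passes 120 N, or if a joint passes its speed limit or range.

ROBOT

A 6-joint arm with a two-finger parallel gripper is mounted at the origin on a cart in front of the work surface, level with it; the furniture and walls round the work are solid. World frame = base frame: x ahead of the robot, y to its left, z up, the work surface at z = 0. Lengths are in m, angles in rad, forces in N, time in s.
With the tool pointing down it reaches from about 0.35 to 0.975 m from the base axis. Payload 4.9 kg.
Tool frame: the origin (TCP) lies on the mounting face of the last link; the fingertips stand 173 mm ahead of it and the grasp point (between the pads) lies 155 mm ahead of it; z points along the fingers, y is the direction in which the jaws open and shut (so a half turn about z gives the same grasp; the last joint's range is limited). The gripper opens to 85 mm and grips with 20 to 120 N. Pads are 22 mm wide; open, the fingers measure 114 mm over their backs; the gripper's body (76 mm by 85 mm) begins 54 mm behind the grasp point. The pads swing forward as they close: fully open they stand 13 mm farther back than shut.
Start: joints at [1.054, 0.053, 1.613, -0, 1.476, -0.119], TCP at [0.242, 0.576, 0.405] pointing down, gripper open.
Joint ranges: [-3.01, 3.01], [-1.01, 2.22], [0.06, 2.58], [-1.02, 4.17], [0.09, 2.62], [-3.14, 3.14]. Speed limits (rad/s): [2.57, 2.57, 3.14, 3.14, 3.14, 3.14].

INTERFACE

Orientations are given as a rotation vector (axis times angle).
In Python, from station import ctrl gives the robot as it stands. The module is installed in compiled form; this text tells all that it offers.
- The arm moves only by the tool jog_arm, never from a script. Its argument "steps" is a list of rows, each a list of 2 entries, a list of its own where there are three numbers: the shift along the tool's x, y, z in cm, then the turn, a rotation vector about the tool's x, y, z in degrees. In form: [[[tx, ty, tz], [rx, ry, rz]], ...]. A call has 1 to 8 rows; each row shifts and turns the pose as measured when the row begins, along the tool's axes as they then stand; what a row does not reach is not made up. A row lasts 1/10 s, in which the tool goes at most 50 mm and 8.59 degrees, less where a joint would pass 70% of its speed; a pose out of reach is approached as far as the arm can. A call is refused whole if a number of a shift passes 5 or a number of a turn 8.59, either way. A call with a gripper value outside its range is refused whole. "fingers" is the gripper command: -1 is shut, 1 is fully open, values between are in proportion, set as the call begins (left out, the last holds). The fingers move at their own pace and stop on an object; "grip_force" is the grip in N (left out, the last holds). Time passes only in rows, so rows that do not move let the fingers close. It gives the time, the measured TCP pose, the force and the opening at its end, in the units of the state.
- ctrl.get_obs(): the state, without advancing time (a new reading comes with each control period).
- ctrl.get_image(name): name is "scene" or "side" or "wrist"; returns the picture (420x560x3 uint8, red, green, blue); there is no depth.
- ctrl.camera_info(name): a dict with "K" (3x3 intrinsics, pixels), "dist_coeffs" ([k1, k2, p1, p2, k3] as OpenCV has them; the pictures are not rectified), "camera_from_world" (4x4, takes a point from world to camera coordinates). Camera axes: x right, y up, looking along -z (the intrinsics and any distortion apply to the point x, -y, -z); pixel columns grow to the right and rows downward; lengths in m; the calibration is good to about 2 mm. A picture is of the moment at which its call begins: read the wrist's pose just before it. camera_info takes no time and is no camera call; for the wrist camera it gives the pose at the moment of the call.
- ctrl.finish_job(): hands the job in, once; it reports no verdict.
The state is a dict: "t": time; "q": joint angles; "dq": joint speeds; "effort": joint torques, N m; "tool_pos": TCP position; "tool_rot": TCP orientation; "contact_force": force on the tool from outside, world axes, zero at the start; "wrist_torque": the same for the moment, N m; "opening": finger opening in m.
Only numpy, scipy, OpenCV 4.12 (cv2) and the standard library are available. Lean on these libraries where they do the work, as an engineer would, in place of code of your own. Each camera call takes 0.05 s, during which the arm holds its last target.

## Working session

There is one attempt and no reset: what is moved stays moved. The work goes in short steps, Python scripts to look and compute and a tool call to move; the robot and the scene stay as the last step left them, time stands still between calls to the robot, and variables do not carry over. Pictures are saved under pics/ and viewed, and the job is handed in when it is done.

Besides the shell and the picture viewer there is one more tool, called after "Emit:" by a JSON object that holds its "fn" and its "kwargs". jog_arm: Moves the arm, as the interface text tells. Its arguments: {"type":"object","properties":{"steps":{"type":"array","items":{"type":"array"}},"fingers":{"type":"number"},"grip_force":{"type":"number"}},"required":["steps"]}

```bash
mkdir -p pics; cat > h.py <<'E'
import numpy as np,cv2
from station import ctrl
from scipy.spatial.transform import Rotation as R
def snap(n,f):
    o=ctrl.get_obs(); ci=ctrl.camera_info(n); im=ctrl.get_image(n)
    cv2.imwrite('pics/'+f+'.png',im[:,:,::-1]); np.savez('pics/'+f+'.npz',K=np.array(ci['K']),d=np.array(ci['dist_coeffs']),T=np.array(ci['camera_from_world']))
    return o
def load(f):
    z=np.load('pics/'+f+'.npz'); return z['K'],z['d'],z['T']
def ray(f,uv,z):
    K,d,T=load(f)
    p=cv2.undistortPoints(np.array(uv,float).reshape(-1,1,2),K,d).reshape(-1,2)
    Rm=T[:3,:3];c=-Rm.T@T[:3,3]
    dirs=np.c_[p[:,0],-p[:,1],-np.ones(len(p))]@Rm
    return c+dirs*((z-c[2])/dirs[:,2])[:,None]
def proj(f,P):
    K,d,T=load(f); P=np.atleast_2d(P)
    c=P@T[:3,:3].T+T[:3,3]; c=c*[1,-1,-1]
    return cv2.projectPoints(c,np.zeros(3),np.zeros(3),K,d)[0].reshape(-1,2)
def crop(f,x0,y0,x1,y1,s,out):
    im=cv2.imread('pics/'+f+'.png')[y0:y1,x0:x1]; cv2.imwrite('pics/'+out+'.png',cv2.resize(im,None,fx=s,fy=s,interpolation=cv2.INTER_CUBIC))
def st():
    o=ctrl.get_obs(); print({k:np.round(v,4).tolist() for k,v in o.items() if k not in('dq','effort')}); return o
E
python3 - <<'E'
from h import *
for n in('scene','side','wrist'): snap(n,n+'0')
o=st(); print(R.from_rotvec(o['tool_rot']).as_matrix().round(3))
for n in('scene','side','wrist'):
    K,d,T=load(n+'0'); print(n,-T[:3,:3].T@T[:3,3],K[0,0])
E
```

```text
{'t': 0.15, 'q': [1.054, 0.0532, 1.614, 0.0, 1.476, -0.119], 'tool_pos': [0.242, 0.576, 0.4037], 'tool_rot': [-0.6206, -3.0791, 0.0024], 'contact_force': [-0.5307, 0.2892, 0.0795], 'wrist_torque': [-0.0179, -0.0163, -0.0228], 'opening': 0.0853}
[[-0.922  0.387 -0.001]
 [ 0.387  0.922 -0.001]
 [ 0.    -0.002 -1.   ]]
scene [ 0.11617202 -0.74973863  0.69498678] 428.5474125754459
side [0.48678531 1.10366583 0.9270301 ] 514.021817698913
wrist [0.18237473 0.60056928 0.37405215] 327.36673430889323
```

View pics/scene0.png

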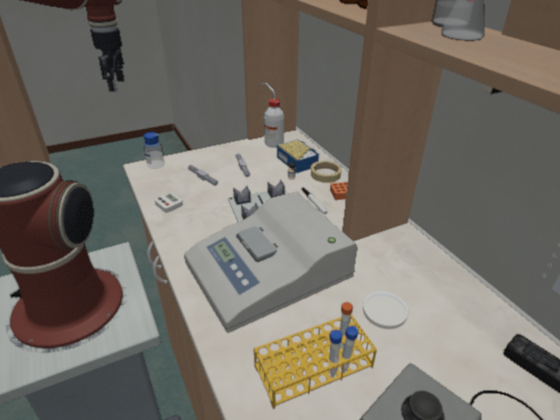

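View pics/side0.png

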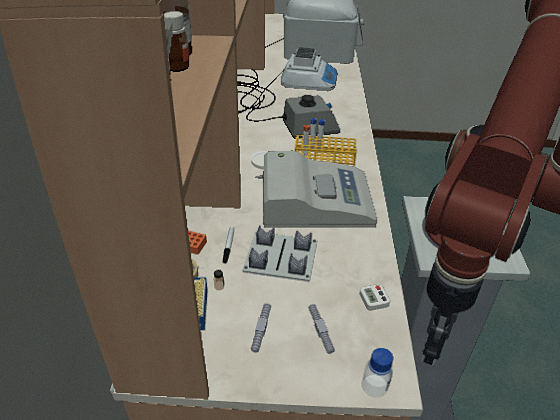

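View pics/wrist0.png

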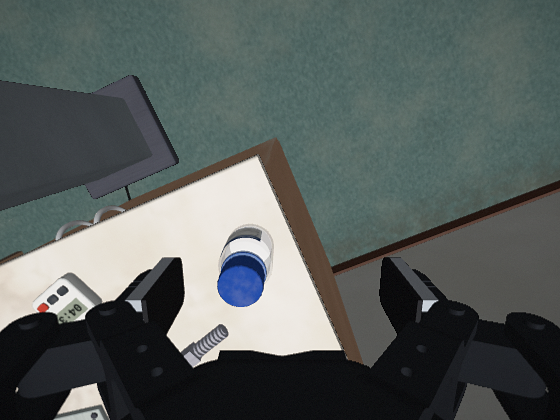

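```bash
python3 - <<'E'
from h import *
crop('side0',230,215,350,365,5,'c1')
E
cd pics; python3 -c "
import cv2;im=cv2.imread('c1.png');print(im.shape);cv2.imwrite('c1a.png',im[:375]);cv2.imwrite('c1b.png',im[375:])"
```

```text
(750, 600, 3)
```

View pics/c1a.png

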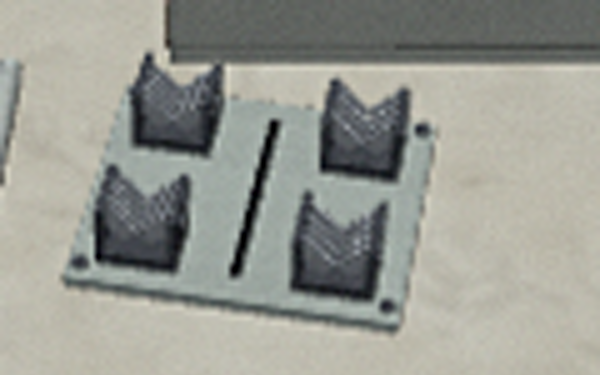

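View pics/c1b.png

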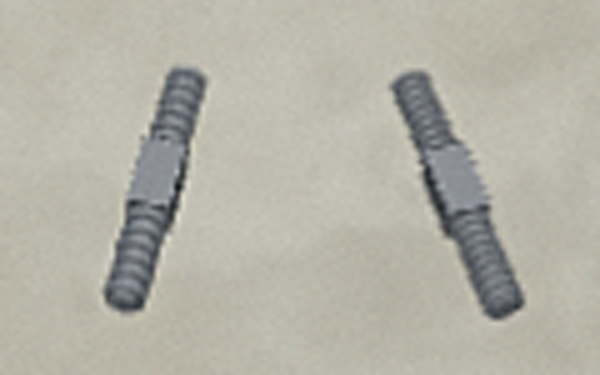

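```bash
python3 - <<'E'
from h import *
def c(pts,z,lab):
    uv=np.array(pts)/5+[230,215]; P=ray('side0',uv,z); print(lab,P.round(4).tolist()); return P
P=c([(65,278),(398,322),(437,128),(130,95)],.01,'plate'); print(P.mean(0))
S=c([(236,274),(274,122)],.01,'slot'); print(S.mean(0), np.degrees(np.arctan2(*(S[1]-S[0])[:2])))
for lab,q in(('L',[(137,135),(187,140),(178,207),(130,200)]),('R',[(424,150),(470,142),(490,206),(456,213)])):
    q=c(q,.02,lab); print(q.mean(0))
for lab,q in(('Lends',[(187,75),(126,295)]),('Rends',[(411,80),(503,303)])):
    q=c(q,.010,lab); print(q.mean(0),np.linalg.norm(q[0]-q[1]),'axis deg from y', np.degrees(np.arctan2(*(q[0]-q[1])[:2])))
for f,pts in (('vial',(218,290)),('marker',(229,245))): print(f,ray('side0',[pts],0))
E
```

```text
plate [[0.601, 0.199, 0.01], [0.4345, 0.2189, 0.01], [0.4135, 0.0741, 0.01], [0.5796, 0.0582, 0.01]]
[0.5071339  0.13753695 0.01      ]
slot [[0.5157, 0.1906, 0.01], [0.5009, 0.0749, 0.01]]
[0.50832557 0.13278167 0.01      ] -172.69260801844914
L [[0.5723, 0.1012, 0.02], [0.5459, 0.1034, 0.02], [0.5473, 0.1545, 0.02], [0.5721, 0.1509, 0.02]]
[0.55938557 0.12747434 0.02      ]
R [[0.4214, 0.1031, 0.02], [0.397, 0.0953, 0.02], [0.3878, 0.1436, 0.02], [0.4054, 0.1499, 0.02]]
[0.40291102 0.1229521  0.02      ]
Lends [[0.5498, 0.0395, 0.01], [0.5696, 0.2088, 0.01]]
[0.55970047 0.12416391 0.01      ] 0.17043409849353974 axis deg from y -173.34350491545965
Rends [[0.4273, 0.0356, 0.01], [0.3822, 0.2028, 0.01]]
[0.40473195 0.11916318 0.01      ] 0.17316333261515474 axis deg from y 164.8917579991584
vial [[0.6563285  0.25918725 0.        ]]
marker [[6.48937169e-01 9.60892422e-02 1.11022302e-16]]
```

```bash
python3 - <<'E'
from h import *
def c(pts,z,lab):
    uv=np.array(pts)/5+[230,290]; P=ray('side0',uv,z); print(lab,P.round(4).tolist()); return P
for lab,q in(('L',[(137,135),(187,140),(178,207),(130,200)]),('R',[(424,150),(470,142),(490,206),(456,213)])):
    q=c(q,.02,lab); print(q.mean(0))
for lab,q in(('Lends',[(187,75),(126,295)]),('Rends',[(411,80),(503,303)])):
    q=c(q,.010,lab); print(q.mean(0),np.linalg.norm(q[0]-q[1]),'axis deg from y', np.degrees(np.arctan2(*(q[1]-q[0])[:2])))
K,d,T=load('wrist0'); print(T); o=ctrl.get_obs();print(o['tool_pos'])
E
```

```text
L [[0.5529, 0.3536, 0.02], [0.5302, 0.3551, 0.02], [0.5318, 0.3932, 0.02], [0.5532, 0.3906, 0.02]]
[0.54199437 0.37311145 0.02      ]
R [[0.4232, 0.3546, 0.02], [0.4023, 0.3488, 0.02], [0.3942, 0.3848, 0.02], [0.4093, 0.3895, 0.02]]
[0.40725637 0.36944833 0.02      ]
Lends [[0.5331, 0.3078, 0.01], [0.5516, 0.4344, 0.01]]
[0.54232421 0.37113331 0.01      ] 0.12791772169173932 axis deg from y 8.33108745411255
Rends [[0.4283, 0.3047, 0.01], [0.3888, 0.4295, 0.01]]
[0.40856853 0.36711141 0.01      ] 0.1309658612317235 axis deg from y -17.563004801544277
[[ 0.38633089  0.92235952 -0.00116315 -0.62396271]
 [-0.89090598  0.37282944 -0.25939303  0.03559535]
 [-0.23881997  0.1012478   0.96577114 -0.37850037]
 [ 0.          0.          0.          1.        ]]
[0.24200165 0.57601497 0.40373411]
```

```bash
cat >> h.py <<'E'
from scipy.spatial.transform import Slerp
def plan(x,y,z,yaw,n):
    """yaw deg of tool x; prints n rows"""
    o=ctrl.get_obs(); p=np.array(o['tool_pos']); R0=R.from_rotvec(o['tool_rot'])
    c,s=np.cos(np.radians(yaw)),np.sin(np.radians(yaw))
    R1=R.from_matrix(np.array([[c,s,0],[s,-c,0],[0,0,-1]]))
    sl=Slerp([0,1],R.concatenate([R0,R1]))
    print('from',p.round(4),'yaw',round(yawof(o),2),'tot',np.round(np.array([x,y,z])-p,4), 'n',n)
    P=lambda t:p+t*(np.array([x,y,z])-p)
    for i in range(n):
        a,b=i/n,(i+1)/n
        Ra=sl(a); d=Ra.inv().apply(P(b)-P(a))*100; r=np.degrees((Ra.inv()*sl(b)).as_rotvec())
        print([d.round(2).tolist(),r.round(1).tolist()],end=', ')
    print()
def yawof(o):
    m=R.from_rotvec(o['tool_rot']).as_matrix(); return np.degrees(np.arctan2(m[1,0],m[0,0]))
E
python3 - <<'E'
from h import *
plan(.47,.38,.41,83,10)
E
```

```text
from [0.242  0.576  0.4037] yaw 157.21 tot [ 0.228  -0.196   0.0063] n 10
[[-2.86, -0.92, -0.06], [-0.0, 0.0, 7.4]], [[-2.96, -0.55, -0.06], [-0.0, 0.0, 7.4]], [[-3.0, -0.16, -0.06], [-0.0, 0.0, 7.4]], [[-3.0, 0.23, -0.06], [-0.0, 0.0, 7.4]], [[-2.94, 0.61, -0.06], [-0.0, 0.0, 7.4]], [[-2.84, 0.99, -0.06], [-0.0, 0.0, 7.4]], [[-2.69, 1.35, -0.06], [-0.0, 0.0, 7.4]], [[-2.49, 1.68, -0.06], [-0.0, 0.0, 7.4]], [[-2.25, 1.99, -0.06], [-0.0, 0.0, 7.4]], [[-1.98, 2.27, -0.06], [-0.0, 0.0, 7.4]],
```

Emit:
{"fn": "jog_arm", "kwargs": {"steps": [[[-2.9,-0.9,0],[0,0,7.4]],[[-3,-0.5,0],[0,0,7.4]],[[-3,-0.2,0],[0,0,7.4]],[[-3,0.2,0],[0,0,7.4]],[[-2.9,0.6,0],[0,0,7.4]],[[-2.8,1,0],[0,0,7.4]],[[-2.7,1.4,0],[0,0,7.4]],[[-2.5,1.7,0],[0,0,7.4]]]}}

```text
t: 0.95
tool_pos: [0.4258, 0.4131, 0.3997]
tool_rot: [-2.101, -2.335, 0.011]
contact_force: [-0.4, -0.0, 0.1]
opening: 0.0854
```

Emit:
{"fn": "jog_arm", "kwargs": {"steps": [[[-2.3,2,0],[0,0,7.4]],[[-2,2.3,0],[0,0,7.4]],[[0,0,0],[0,0,0]],[[0,0,0],[0,0,0]]]}}

```text
t: 1.35
tool_pos: [0.4742, 0.367, 0.3978]
tool_rot: [2.401, 2.025, -0.016]
contact_force: [0.5, 0.7, -0.1]
opening: 0.0853
```

```bash
python3 - <<'E'
from h import *
snap('wrist','w1'); st()
plan(.47,.38,.41,83,2)
E
```

```text
{'t': 1.4, 'q': [0.5355, -0.0001, 1.6784, -0.0025, 1.4732, 0.7046], 'tool_pos': [0.474, 0.3672, 0.3977], 'tool_rot': [2.4003, 2.0256, -0.0159], 'contact_force': [-0.5979, -0.1825, -0.1172], 'wrist_torque': [-0.0108, -0.0606, 0.012], 'opening': 0.0855}
from [0.474  0.3672 0.3977] yaw 80.32 tot [-0.004   0.0128  0.0123] n 2
[[0.59, -0.31, -0.62], [-0.2, 0.2, -1.3]], [[0.6, -0.29, -0.61], [-0.2, 0.2, -1.3]],
```

View pics/w1.png

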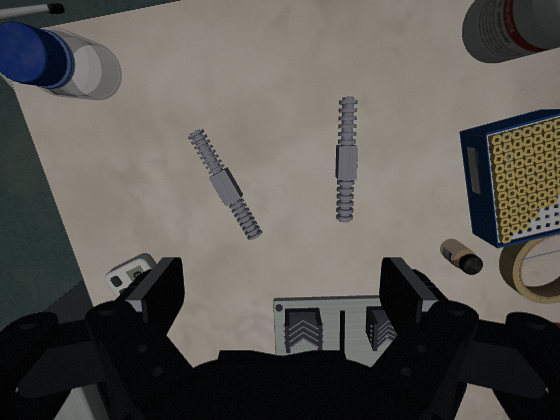

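```bash
python3 - <<'E'
from h import *
crop('w1',180,85,370,245,4,'c2')
crop('w1',265,285,395,355,6,'c3')
E
```

```text
(no output)
```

View pics/c2.png

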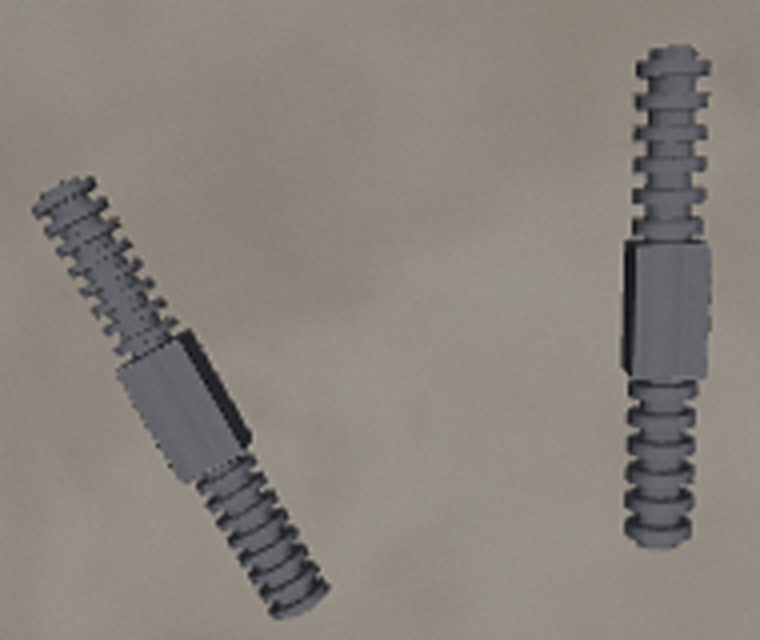

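View pics/c3.png

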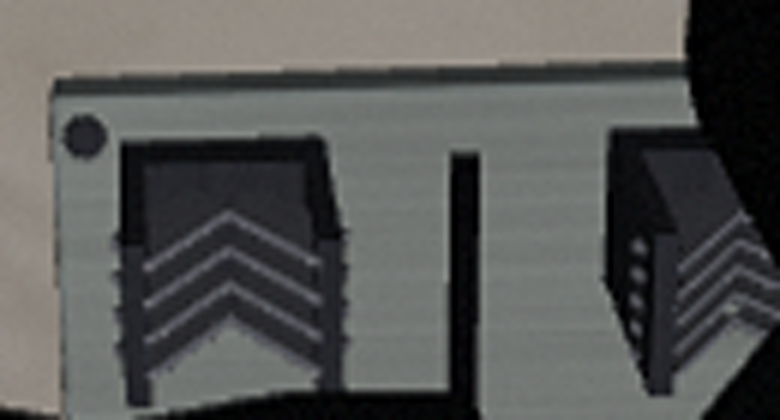

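```bash
python3 - <<'E'
from h import *
def c(pts,z):
    return ray('w1',np.array(pts)/4+[180,85],z)
for lab,q,e in(('L',[(118,375),(178,338),(245,452),(185,482)],[(66,193),(298,600)]),('R',[(635,242),(712,242),(706,378),(630,376)],[(674,62),(658,535)])):
    a=c(q,.02); b=c(e,.012)
    print(lab,a.round(4).tolist(),a.mean(0)); b=b
    print(b.round(4).tolist(),b.mean(0),np.linalg.norm(b[0]-b[1]),'yaw',np.degrees(np.arctan2(b[0,1]-b[1,1],b[0,0]-b[1,0])))
g=ray('w1',np.array([(52,95),(690,75)])/6+[265,285],.01); print(g)
plan(.508,.14,.33,83,6)
E
```

```text
L [[0.3971, 0.382, 0.02], [0.4151, 0.3891, 0.02], [0.4265, 0.3555, 0.02], [0.4086, 0.3499, 0.02]] [0.41181901 0.36912098 0.02      ]
[[0.3924, 0.4309, 0.012], [0.4315, 0.3082, 0.012]] [0.4119545  0.36953692 0.012     ] 0.12877288406089463 yaw 107.65588562836604
R [[0.5384, 0.3938, 0.02], [0.5582, 0.3904, 0.02], [0.5528, 0.3549, 0.02], [0.5327, 0.3588, 0.02]] [0.54550023 0.37448918 0.02      ]
[[0.555, 0.4367, 0.012], [0.536, 0.3105, 0.012]] [0.54553697 0.37359473 0.012     ] 0.127693475475369 yaw 81.43839481899118
[[0.43819338 0.21929337 0.01      ]
 [0.56727413 0.20240479 0.01      ]]
from [0.474  0.3672 0.3977] yaw 80.32 tot [ 0.034  -0.2272 -0.0677] n 6
[[-3.63, 1.2, 1.15], [-0.1, 0.1, -0.4]], [[-3.64, 1.17, 1.15], [-0.1, 0.1, -0.4]], [[-3.65, 1.14, 1.14], [-0.1, 0.1, -0.4]], [[-3.66, 1.11, 1.14], [-0.1, 0.1, -0.4]], [[-3.67, 1.08, 1.14], [-0.1, 0.1, -0.4]], [[-3.68, 1.05, 1.13], [-0.1, 0.1, -0.4]],
```

Emit:
{"fn": "jog_arm", "kwargs": {"steps": [[[-3.7,1.2,1.1],[0,0,-0.4]],[[-3.7,1.2,1.1],[-0.3,0.3,-0.4]],[[-3.7,1.2,1.1],[0,0,-0.4]],[[-3.7,1.1,1.1],[-0.3,0.3,-0.4]],[[-3.7,1.1,1.1],[0,0,-0.4]],[[-3.7,1.1,1.1],[0,0,-0.4]],[[0,0,0],[0,0,0]],[[0,0,0],[0,0,0]]]}}

```text
t: 2.2
tool_pos: [0.5069, 0.1383, 0.3299]
tool_rot: [-2.332, -2.105, -0.014]
contact_force: [2.2, -0.1, 0.3]
opening: 0.0855
```

```bash
python3 - <<'E'
from h import *
snap('wrist','w2'); st()
E
```

```text
{'t': 2.25, 'q': [0.1242, -0.1309, 1.9188, 0.005, 1.347, 0.2249], 'tool_pos': [0.5068, 0.1385, 0.3298], 'tool_rot': [-2.3314, -2.1054, -0.0129], 'contact_force': [0.0174, 0.6257, 0.1844], 'wrist_torque': [0.0615, 0.0032, 0.0068], 'opening': 0.0855}
```

View pics/w2.png

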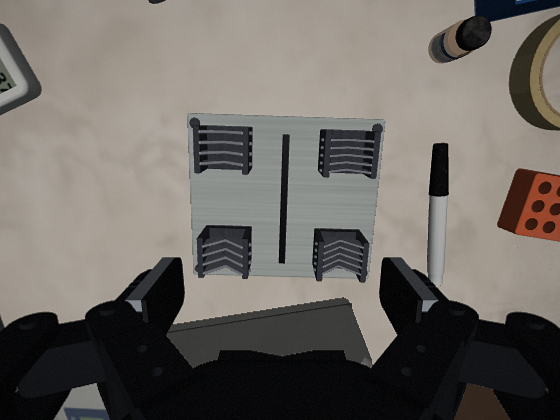

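```bash
python3 - <<'E'
from h import *
crop('w2',180,105,390,185,3.8,'c4')
crop('w2',180,215,390,285,3.8,'c5')
a=cv2.imread('pics/c4.png');b=cv2.imread('pics/c5.png');cv2.imwrite('pics/c45.png',np.vstack([a,b]));print(a.shape,b.shape)
E
```

```text
(304, 798, 3) (266, 798, 3)
```

View pics/c45.png

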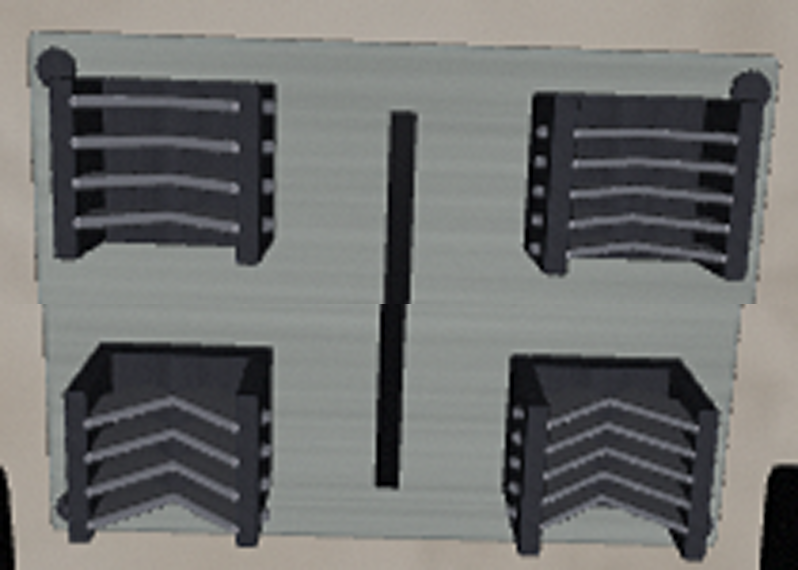

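```bash
cat > g.py <<'E'
from h import *
def uv(p):
    p=np.array(p,float); return np.c_[180+p[:,0]/3.8,np.where(p[:,1]<304,105+p[:,1]/3.8,215+(p[:,1]-304)/3.8)]
def W(p,z): return ray('w2',uv(p),z)
yaw=82.5; c,s=np.cos(np.radians(yaw)),np.sin(np.radians(yaw))
ey=np.array([c,s]); ex=np.array([s,-c])
C=W([(30,32),(776,58),(52,528),(716,545)],.01); print('corners',C.round(4).tolist(), C.mean(0))
N=W([(55,258),(260,264),(66,392),(258,395)],.046);F=W([(547,272),(745,278),(525,405),(718,410)],.046)
for l,q in(('near',N),('far',F)):
    m=q.mean(0); d=(q[0]+q[1]-q[2]-q[3])/2; print(l,m,np.linalg.norm(d),'yaw',np.degrees(np.arctan2(d[1],d[0])))
NE=W([(70,542),(90,540),(238,546),(258,544)],.046);FE=W([(520,555),(541,553),(682,558),(704,560)],.046)
print(NE.mean(0),FE.mean(0))
S=W([(404,112),(387,487)],.0105); d=S[0]-S[1]; print('slot',S.mean(0),np.degrees(np.arctan2(d[1],d[0])))
E
python3 g.py
```

```text
corners [[0.4379, 0.2188, 0.01], [0.6044, 0.1963, 0.01], [0.4177, 0.0712, 0.01], [0.5858, 0.0487, 0.01]] [0.51144081 0.13375243 0.01      ]
near [0.4621091  0.14291887 0.046     ] 0.05367029405559036 yaw 82.58755715853685
far [0.56153951 0.12954392 0.046     ] 0.054168806261608866 yaw 81.56108909598916
[0.4539245 0.0812246 0.046    ] [0.55346624 0.06741186 0.046     ]
slot [0.51155489 0.13333268 0.0105    ] 82.36715290052052
```

```bash
python3 - <<'E'
from h import *
plan(.545,.374,.25,81.6,6)
E
```

```text
from [0.5068 0.1385 0.3298] yaw 84.17 tot [ 0.0382  0.2355 -0.0798] n 6
[[3.96, 0.23, 1.36], [0.0, -0.1, 0.4]], [[3.96, 0.2, 1.35], [0.0, -0.1, 0.4]], [[3.97, 0.17, 1.35], [0.0, -0.1, 0.4]], [[3.97, 0.14, 1.34], [0.0, -0.1, 0.4]], [[3.97, 0.11, 1.34], [0.0, -0.1, 0.4]], [[3.97, 0.09, 1.33], [0.0, -0.1, 0.4]],
```

Emit:
{"fn": "jog_arm", "kwargs": {"steps": [[[4,0.2,1.3],[0,0,0.4]],[[4,0.2,1.3],[0,-0.4,0.4]],[[4,0.2,1.3],[0,-0.3,0.4]],[[4,0.1,1.3],[0,0,0.4]],[[4,0.1,1.3],[0,0,0.4]],[[4,0.1,1.3],[0,0,0.4]],[[0,0,0],[0,0,0]],[[0,0,0],[0,0,0]]]}}

```text
t: 3.05
tool_pos: [0.5405, 0.3993, 0.2541]
tool_rot: [2.349, 2.069, 0.014]
contact_force: [0.1, -0.9, 0.3]
opening: 0.0853
```

```bash
python3 - <<'E'
from h import *
snap('wrist','w3'); st()
plan(.545,.374,.25,81.6,1)
print(proj('w3',[[.5455,.374,.01]]))
E
```

```text
{'t': 3.1, 'q': [0.5267, 0.2851, 1.6137, -0.0092, 1.2318, 0.657], 'tool_pos': [0.5403, 0.399, 0.254], 'tool_rot': [2.3501, 2.0686, 0.0143], 'contact_force': [-0.409, 0.1636, -1.2477], 'wrist_torque': [-0.0513, -0.0123, 0.0668], 'opening': 0.0855}
from [0.5403 0.399  0.254 ] yaw 82.71 tot [ 0.0047 -0.025  -0.004 ] n 1
[[-2.42, 0.78, 0.42], [0.8, 0.0, 1.1]], 
[[286.53779084 252.14666817]]
```

View pics/w3.png

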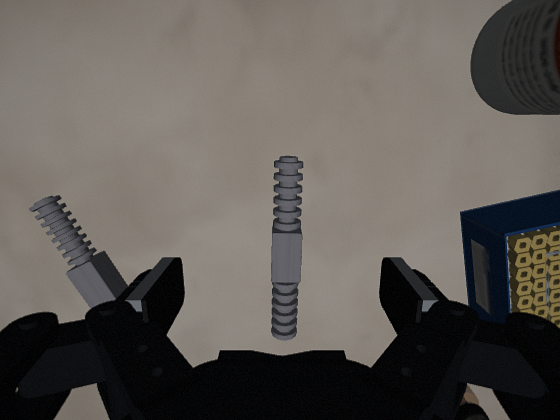

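```bash
python3 - <<'E'
from h import *
print(ray('w3',[[287,256]],.02),ray('w3',[[288,160],[284,335]],.012),ray('w3',[[274,230],[301,230],[273,282],[300,282]],.02).round(4).tolist())
plan(.545,.374,.18,81.6,3)
E
```

```text
[[0.54566731 0.37536068 0.02      ]] [[0.55422351 0.4381944  0.012     ]
 [0.53557822 0.30891637 0.012     ]] [[0.5394, 0.3948, 0.02], [0.557, 0.3925, 0.02], [0.5338, 0.3575, 0.02], [0.5522, 0.355, 0.02]]
from [0.5403 0.399  0.254 ] yaw 82.71 tot [ 0.0047 -0.025  -0.074 ] n 3
[[-0.81, 0.23, 2.47], [0.3, 0.0, 0.4]], [[-0.8, 0.24, 2.47], [0.3, 0.0, 0.4]], [[-0.8, 0.26, 2.47], [0.3, 0.0, 0.4]],
```

Emit:
{"fn": "jog_arm", "kwargs": {"steps": [[[-1.2,0.4,1],[0.3,0,0.4]],[[-1.2,0.4,2],[0.3,0,0.4]],[[0,0,2.5],[0.3,0,0.1]],[[0,0,0.5],[0,0,0]],[[0,0,0],[0,0,0]]]}}

```text
t: 3.6
tool_pos: [0.5464, 0.3683, 0.1958]
tool_rot: [2.378, 2.052, 0.005]
contact_force: [-0.5, 0.5, 0.1]
opening: 0.0856
```

```bash
python3 - <<'E'
from h import *
st()
plan(.545,.3745,.176,81.8,1)
E
```

```text
{'t': 3.6, 'q': [0.4802, 0.3313, 1.6658, 0.0001, 1.1414, 0.6273], 'tool_pos': [0.5464, 0.3683, 0.1958], 'tool_rot': [2.3783, 2.0518, 0.0047], 'contact_force': [-0.4639, 0.4815, 0.0912], 'wrist_torque': [0.0231, -0.0542, 0.0333], 'opening': 0.0856}
from [0.5464 0.3683 0.1958] yaw 81.57 tot [-0.0014  0.0062 -0.0198] n 1
[[0.59, -0.23, 1.98], [0.1, -0.1, -0.2]],
```

Emit:
{"fn": "jog_arm", "kwargs": {"steps": [[[0.5,-0.1,1],[0,0,0]],[[0.1,0,0.9],[0,0,0]],[[0,0,0],[0,0,0]],[[0,0,0],[0,0,0]]]}}

```text
t: 4.0
tool_pos: [0.5475, 0.3744, 0.1785]
tool_rot: [2.378, 2.05, 0.012]
contact_force: [-0.3, 0.8, -0.1]
opening: 0.0852
```

```bash
python3 - <<'E'
from h import *
plan(.545,.3745,.176,81.8,1)
E
```

```text
from [0.5475 0.3744 0.1785] yaw 81.51 tot [-0.0025  0.0001 -0.0025] n 1
[[-0.03, -0.25, 0.25], [0.4, -0.3, -0.3]],
```

Emit:
{"fn": "jog_arm", "kwargs": {"steps": [[[0,-0.2,0.2],[0.4,-0.3,-0.2]],[[0,0,0],[0,0,0]]]}}

```text
t: 4.2
tool_pos: [0.5456, 0.3752, 0.1771]
tool_rot: [2.375, 2.056, -0.001]
contact_force: [0.3, 0.7, -0.6]
opening: 0.0855
```

Emit:
{"fn": "jog_arm", "kwargs": {"steps": [[[0,0,0],[0,0,0]],[[0,0,0],[0,0,0]],[[0,0,0],[0,0,0]],[[0,0,0],[0,0,0]],[[0,0,0],[0,0,0]],[[0,0,0],[0,0,0]],[[0,0,0],[0,0,0]]], "fingers": -1, "grip_force": 50}}

```text
t: 4.9
tool_pos: [0.5459, 0.3755, 0.1783]
tool_rot: [2.375, 2.056, 0.002]
contact_force: [0.4, -0.6, 0.5]
opening: 0.0189
```

```bash
python3 - <<'E'
from h import *
st()
plan(.545,.3745,.176,81.8,1)
E
```

```text
{'t': 4.9, 'q': [0.4904, 0.3628, 1.6597, -0.0002, 1.118, 0.6341], 'tool_pos': [0.5459, 0.3755, 0.1783], 'tool_rot': [2.3748, 2.056, 0.0017], 'contact_force': [0.3921, -0.5705, 0.5121], 'wrist_torque': [0.0489, -0.0264, -0.0086], 'opening': 0.0189}
from [0.5459 0.3755 0.1783] yaw 81.77 tot [-0.0009 -0.001  -0.0023] n 1
[[-0.12, -0.07, 0.23], [0.1, -0.0, -0.0]],
```

Emit:
{"fn": "jog_arm", "kwargs": {"steps": [[[0,0,-2],[0,0,0]],[[0,0,-3],[0,0,0]],[[0,0,-3],[0,0,0]],[[0,0,0],[0,0,0]]]}}

```text
t: 5.3
tool_pos: [0.5445, 0.3747, 0.2562]
tool_rot: [-2.374, -2.055, 0.01]
contact_force: [0.6, 0.5, -0.5]
opening: 0.0187
```

```bash
python3 - <<'E'
from h import *
st()
plan(.462,.141,.26,82.3,8)
E
```

```text
{'t': 5.3, 'q': [0.4902, 0.2636, 1.6357, -0.0003, 1.249, 0.6341], 'tool_pos': [0.5445, 0.3747, 0.2562], 'tool_rot': [-2.3743, -2.0553, 0.0103], 'contact_force': [0.5997, 0.5183, -0.4786], 'wrist_torque': [-0.001, -0.0032, -0.0355], 'opening': 0.0187}
from [0.5445 0.3747 0.2562] yaw 81.76 tot [-0.0825 -0.2337  0.0038] n 8
[[-3.04, -0.6, -0.03], [-0.0, 0.0, -0.1]], [[-3.04, -0.61, -0.03], [-0.0, 0.0, -0.1]], [[-3.04, -0.61, -0.04], [-0.0, 0.0, -0.1]], [[-3.04, -0.61, -0.04], [-0.0, 0.0, -0.1]], [[-3.04, -0.62, -0.04], [-0.0, 0.0, -0.1]], [[-3.04, -0.62, -0.04], [-0.0, 0.0, -0.1]], [[-3.03, -0.62, -0.04], [-0.0, 0.0, -0.1]], [[-3.03, -0.63, -0.05], [-0.0, 0.0, -0.1]],
```

Emit:
{"fn": "jog_arm", "kwargs": {"steps": [[[-3,-0.6,0],[0,0,0]],[[-3,-0.6,-0.1],[0,0,-0.1]],[[-3,-0.6,0],[0,0,-0.1]],[[-3,-0.6,0],[0,0,-0.1]],[[-3,-0.6,-0.1],[0,0,-0.1]],[[-3,-0.6,0],[0,0,0]],[[-2,-0.5,0],[0,0,-0.1]],[[0,0,0],[0,0,0]]]}}

```text
t: 6.1
tool_pos: [0.469, 0.1749, 0.246]
tool_rot: [-2.358, -2.064, 0.031]
contact_force: [-1.5, 0.7, -2.7]
opening: 0.0187
```

```bash
python3 - <<'E'
from h import *
snap('wrist','w4')
plan(.462,.141,.23,82.3,2)
E
```

```text
from [0.4693 0.1757 0.246 ] yaw 82.42 tot [-0.0073 -0.0347 -0.016 ] n 2
[[-1.76, -0.12, 0.82], [-0.5, 0.3, 0.1]], [[-1.76, -0.12, 0.81], [-0.5, 0.3, 0.1]],
```

View pics/w4.png

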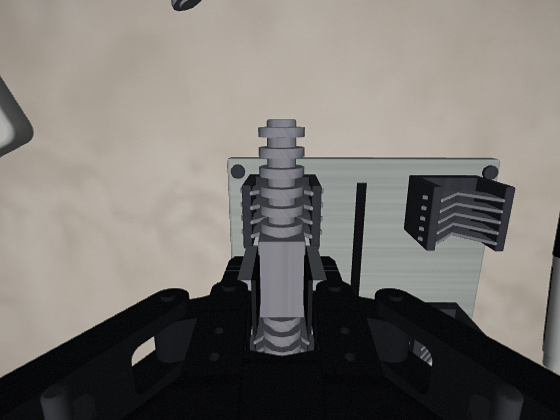

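Emit:
{"fn": "jog_arm", "kwargs": {"steps": [[[-1.8,-0.1,0],[-0.3,0.2,0]],[[-1.6,-0.1,0.8],[-0.2,0.1,0.1]],[[0,0,0.5],[0,0,0]],[[0,0,0],[0,0,0]]]}}

```text
t: 6.55
tool_pos: [0.4624, 0.1425, 0.2297]
tool_rot: [-2.359, -2.064, 0.016]
contact_force: [-0.6, -0.7, -1.8]
opening: 0.0189
```

```bash
python3 - <<'E'
from h import *
snap('wrist','w5')
plan(.462,.141,.22,82.3,1)
K,d,T=load('w5')
# expected stud & bed points
o=ctrl.get_obs();m=R.from_rotvec(o['tool_rot']).as_matrix();print(proj('w5',np.array(o['tool_pos'])+m[:,2]*.1583+m[:,:1].T*np.array([[-.018],[.018],[.067]])))
crop('w5',200,100,370,360,2.3,'c6')
E
```

```text
from [0.4624 0.1426 0.2299] yaw 82.39 tot [-0.0004 -0.0016 -0.0099] n 1
[[-0.16, -0.01, 1.0], [-0.7, 0.2, 0.1]], 
[[279.56122549 313.54263022]
 [279.49835861 237.08434403]
 [279.39701093 114.57169964]]
```

View pics/c6.png

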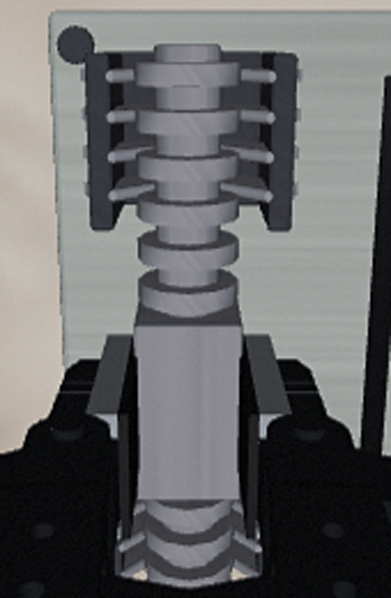

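```bash
python3 - <<'E'
from h import *
o=ctrl.get_obs();m=R.from_rotvec(o['tool_rot']).as_matrix();p=np.array(o['tool_pos'])
yaw=82.4;e=np.array([np.cos(np.radians(yaw)),np.sin(np.radians(yaw))])
f=lambda q,z:((ray('w5',np.array(q)/2.3+[200,100],z)[:,:2]-p[:2])@e*1000).round(1)
zs=p[2]-.1683
print('ridgeL',f([(137,75),(137,122),(138,170),(138,213),(140,250),(142,293)],zs))
print('ridgeR',f([(240,73),(240,122),(239,167),(238,212),(238,250),(238,293)],zs))
print('toothL',f([(108,76),(108,117),(108,157),(110,195)],.045),'R',f([(272,76),(272,117),(272,157),(270,195)],.045))
print('blk',f([(190,322),(190,500)],zs+.01))
print('cheek front',f([(100,230),(280,230)],.046))
E
```

```text
ridgeL [59.5 51.1 42.3 34.2 27.  18.4]
ridgeR [59.8 51.2 42.9 34.4 27.  18.4]
toothL [58.7 50.5 42.3 34.4] R [58.7 50.6 42.4 34.5]
blk [ 16.2 -20.5]
cheek front [27.1 27.2]
```

Emit:
{"fn": "jog_arm", "kwargs": {"steps": [[[0.2,0,0.5],[-0.4,0.1,0]],[[0.15,0.03,0.4],[-0.2,0.1,0]],[[0,0,0.3],[0,0,0]],[[0,0,0],[0,0,0]]]}}

```text
t: 7.0
tool_pos: [0.4637, 0.1479, 0.217]
tool_rot: [-2.361, -2.071, -0.001]
contact_force: [0.0, 0.4, -1.8]
opening: 0.0184
```

```bash
python3 - <<'E'
from h import *
st()
plan(.4628,.1459,.21,82.3,1)
E
```

```text
{'t': 7.0, 'q': [0.1555, -0.0806, 2.0789, 0.0013, 1.143, 0.2858], 'tool_pos': [0.4637, 0.1479, 0.217], 'tool_rot': [-2.3614, -2.0709, -0.0014], 'contact_force': [0.0353, 0.3622, -1.8012], 'wrist_torque': [0.0211, 0.0606, -0.0425], 'opening': 0.0184}
from [0.4637 0.1479 0.217 ] yaw 82.5 tot [-0.0009 -0.002  -0.007 ] n 1
[[-0.21, -0.06, 0.7], [-0.0, -0.1, 0.2]],
```

Emit:
{"fn": "jog_arm", "kwargs": {"steps": [[[-0.2,-0.04,0.1],[0,0,0]],[[0,0,0],[0,0,0]],[[0,0,0.2],[0,0,0]],[[0,0,0.1],[0,0,0]],[[0,0,0],[0,0,0]]]}}

```text
t: 7.5
tool_pos: [0.4633, 0.1458, 0.2133]
tool_rot: [2.361, 2.072, 0.001]
contact_force: [0.4, -0.7, -1.8]
opening: 0.019
```

Emit:
{"fn": "jog_arm", "kwargs": {"steps": [[[0,0,0.1],[0,0,0]],[[0,0,0.1],[0,0,0]],[[0,0,0],[0,0,0]]]}}

```text
t: 7.8
tool_pos: [0.4634, 0.1456, 0.2113]
tool_rot: [2.361, 2.071, 0.001]
contact_force: [-0.0, -1.5, -1.6]
opening: 0.0187
```

Already below the riding height with no contact. Continuing.

Emit:
{"fn": "jog_arm", "kwargs": {"steps": [[[0,0,0.1],[0,0,0]],[[0,0,0.1],[0,0,0]],[[0,0,0],[0,0,0]]]}}

```text
t: 8.1
tool_pos: [0.4637, 0.1456, 0.2107]
tool_rot: [2.361, 2.071, -0.001]
contact_force: [-0.7, -1.4, -1.5]
opening: 0.0183
```

Emit:
{"fn": "jog_arm", "kwargs": {"steps": [[[0,0,0.1],[0,0,0]],[[0,0,0.1],[0,0,0]],[[0,0,0],[0,0,0]]]}}

```text
t: 8.4
tool_pos: [0.4641, 0.1457, 0.2107]
tool_rot: [-2.361, -2.072, 0.003]
contact_force: [-1.5, -2.4, -0.3]
opening: 0.0186
```

Emit:
{"fn": "jog_arm", "kwargs": {"steps": [[[0,0,0.3],[0,0,0]],[[0,0,0.3],[0,0,0]]]}}

```text
t: 8.6
tool_pos: [0.4652, 0.146, 0.2102]
tool_rot: [-2.36, -2.071, 0.011]
contact_force: [-15.2, -4.5, 27.6]
opening: 0.0188
```

```bash
python3 - <<'E'
from h import *
snap('wrist','w6');st()
crop('w6',200,100,370,360,2.3,'c7')
E
```

```text
{'t': 8.65, 'q': [0.1517, -0.0653, 2.0777, -0.0019, 1.1363, 0.2826], 'tool_pos': [0.4652, 0.146, 0.2102], 'tool_rot': [-2.3594, -2.0707, 0.0108], 'contact_force': [-14.7519, -3.3522, 25.2972], 'wrist_torque': [-0.6696, 2.4326, -0.1321], 'opening': 0.0186}
```

View pics/c7.png

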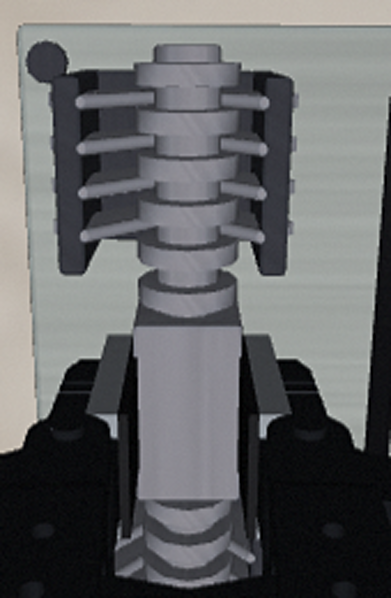

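Emit:
{"fn": "jog_arm", "kwargs": {"steps": [[[0,0,-0.3],[0,0,0]],[[0,-0.3,0],[0,0,0]],[[0,0,0],[0,0,0]],[[0,0,0],[0,0,0]]]}}

```text
t: 9.05
tool_pos: [0.4621, 0.1467, 0.213]
tool_rot: [-2.36, -2.071, 0.006]
contact_force: [0.1, -0.6, -1.3]
opening: 0.0186
```

```bash
python3 - <<'E'
from h import *
snap('wrist','w7');st()
plan(.462,.1455,.21,82.3,1)
crop('w7',200,100,370,360,2.3,'c8')
E
```

```text
{'t': 9.1, 'q': [0.1539, -0.0774, 2.0839, -0.0005, 1.1398, 0.2843], 'tool_pos': [0.462, 0.1467, 0.2129], 'tool_rot': [-2.3597, -2.0708, 0.0066], 'contact_force': [0.2613, 0.1142, -2.0048], 'wrist_torque': [-0.002, -0.0278, 0.0318], 'opening': 0.0187}
from [0.462  0.1467 0.2129] yaw 82.54 tot [-0.     -0.0012 -0.0029] n 1
[[-0.12, 0.01, 0.29], [-0.3, 0.1, 0.2]],
```

View pics/c8.png

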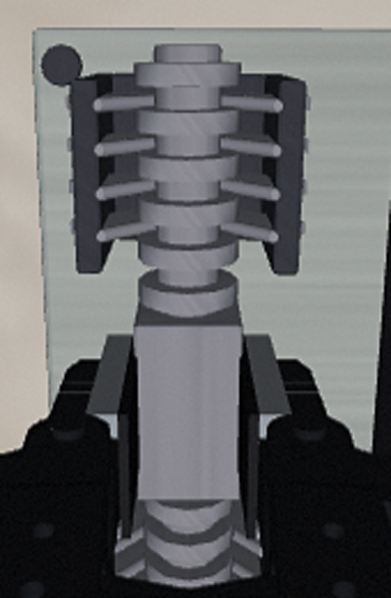

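Emit:
{"fn": "jog_arm", "kwargs": {"steps": [[[-0.05,0,0.2],[-0.2,0,0]],[[0,0,0.15],[0,0,0]],[[0,0,0.1],[0,0,0]],[[0,0,0],[0,0,0]]]}}

```text
t: 9.5
tool_pos: [0.4619, 0.1461, 0.2082]
tool_rot: [-2.361, -2.072, 0.006]
contact_force: [-1.4, -0.6, 0.4]
opening: 0.019
```

Emit:
{"fn": "jog_arm", "kwargs": {"steps": [[[0,0,0.1],[0,0,0]],[[0,0,0.1],[0,0,0]],[[0,0,0],[0,0,0]]]}}

```text
t: 9.8
tool_pos: [0.4623, 0.1462, 0.2082]
tool_rot: [-2.36, -2.071, 0.009]
contact_force: [-0.7, -0.5, -1.4]
opening: 0.0186
```

Emit:
{"fn": "jog_arm", "kwargs": {"steps": [[[0,0,0.2],[0,0,0]],[[0,0,0.2],[0,0,0]]]}}

```text
t: 10.0
tool_pos: [0.4631, 0.1464, 0.2079]
tool_rot: [-2.359, -2.07, 0.014]
contact_force: [-10.5, -3.0, 20.4]
opening: 0.0186
```

Emit:
{"fn": "jog_arm", "kwargs": {"steps": [[[0,-0.05,-0.03],[0,0,0]],[[0,0,0],[0,0,0]]]}}

```text
t: 10.2
tool_pos: [0.4628, 0.1464, 0.2084]
tool_rot: [-2.36, -2.071, 0.013]
contact_force: [-0.6, -0.7, -1.5]
opening: 0.0191
```

Emit:
{"fn": "jog_arm", "kwargs": {"steps": [[[0,0,0],[0,0,0]],[[0,0,0],[0,0,0]],[[0,0,0],[0,0,0]],[[0,0,0],[0,0,0]]], "fingers": 0}}

```text
t: 10.6
tool_pos: [0.4631, 0.1465, 0.2079]
tool_rot: [-2.36, -2.071, 0.01]
contact_force: [0.0, 0.2, -0.7]
opening: 0.0426
```

```bash
python3 - <<'E'
from h import *
st()
snap('wrist','w8')
crop('w8',200,100,370,360,2.3,'c9')
E
```

```text
{'t': 10.6, 'q': [0.1535, -0.0662, 2.0831, -0.002, 1.1308, 0.2847], 'tool_pos': [0.4631, 0.1465, 0.2079], 'tool_rot': [-2.3601, -2.0709, 0.0095], 'contact_force': [0.0468, 0.231, -0.708], 'wrist_torque': [-0.0559, 0.0134, 0.023], 'opening': 0.0426}
```

View pics/c9.png

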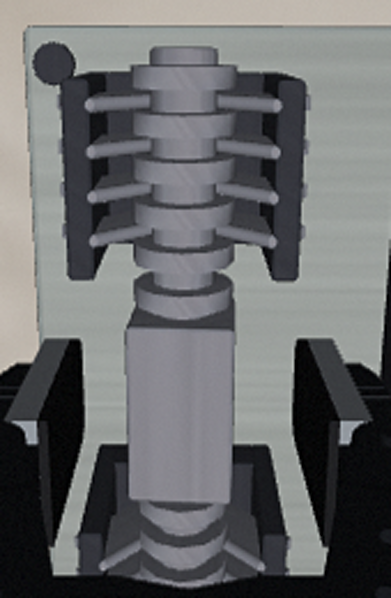

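Emit:
{"fn": "jog_arm", "kwargs": {"steps": [[[0,0,-1.5],[0,0,0]],[[0,0,-3],[0,0,0]],[[0,0,-3],[0,0,0]],[[0,0,0],[0,0,0]]]}}

```text
t: 11.05
tool_pos: [0.4631, 0.1467, 0.2838]
tool_rot: [-2.359, -2.07, 0.014]
contact_force: [1.2, -0.3, 0.8]
opening: 0.0425
```

```bash
python3 - <<'E'
from h import *
plan(.412,.3695,.26,107.6,7)
E
```

```text
from [0.4631 0.1467 0.2838] yaw 82.53 tot [-0.0511  0.2228 -0.0238] n 7
[[3.06, -1.13, 0.34], [-0.1, 0.0, -3.6]], [[3.13, -0.94, 0.34], [-0.1, 0.0, -3.6]], [[3.18, -0.74, 0.34], [-0.1, 0.0, -3.6]], [[3.22, -0.54, 0.34], [-0.1, 0.0, -3.6]], [[3.25, -0.34, 0.34], [-0.1, 0.0, -3.6]], [[3.26, -0.14, 0.34], [-0.1, 0.0, -3.6]], [[3.27, 0.06, 0.34], [-0.1, 0.0, -3.6]],
```

Emit:
{"fn": "jog_arm", "kwargs": {"steps": [[[3,-1.1,0.3],[-0.5,0,-3.6]],[[3.1,-0.9,0.3],[0,0,-3.6]],[[3.2,-0.7,0.3],[0,0,-3.6]],[[3.2,-0.5,0.3],[0,0,-3.6]],[[3.2,-0.3,0.3],[0,0,-3.6]],[[2.2,-0.1,0.3],[0,0,-3.6]],[[1,0,0.3],[0,0,-2]],[[0,0,0],[0,0,0]]], "fingers": 0.8}}

```text
t: 11.85
tool_pos: [0.4182, 0.341, 0.2571]
tool_rot: [1.869, 2.521, -0.008]
contact_force: [0.3, -0.4, -0.4]
opening: 0.0767
```

```bash
python3 - <<'E'
from h import *
snap('wrist','w9')
plan(.412,.3695,.2,107.6,2)
crop('w9',130,100,430,350,2.5,'c10')
E
```

```text
from [0.4184 0.3404 0.2573] yaw 106.84 tot [-0.0064  0.0291 -0.0573] n 2
[[1.5, 0.12, 2.85], [-0.1, 0.2, -0.4]], [[1.49, 0.13, 2.86], [-0.1, 0.2, -0.4]],
```

View pics/c10.png

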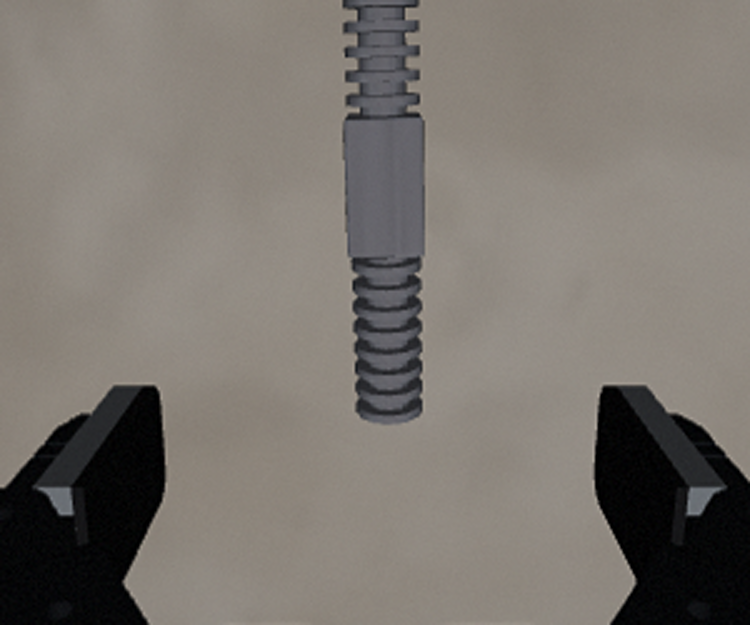

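```bash
python3 - <<'E'
from h import *
P=ray('w9',np.array([(346,118),(423,116),(424,256),(349,257)])/2.5+[130,100],.02);print(P.mean(0))
d=P[0]+P[1]-P[2]-P[3];print(np.degrees(np.arctan2(d[1],d[0])))
E
```

```text
[0.41137449 0.3698356  0.02      ]
107.91912833036214
```

Emit:
{"fn": "jog_arm", "kwargs": {"steps": [[[1.5,0.1,1],[0,0.2,-0.4]],[[1.3,0.1,2],[0,0.2,-0.4]],[[0,0,1.5],[0,0,0]],[[0,0,0],[0,0,0]]]}}

```text
t: 12.3
tool_pos: [0.414, 0.3646, 0.2111]
tool_rot: [-1.864, -2.529, 0.001]
contact_force: [-1.3, 0.4, -0.4]
opening: 0.0769
```

```bash
python3 - <<'E'
from h import *
plan(.412,.3695,.177,107.6,2)
E
```

```text
from [0.414  0.3646 0.2111] yaw 107.22 tot [-0.002   0.0049 -0.0341] n 2
[[0.26, -0.02, 1.71], [-0.0, 0.0, -0.2]], [[0.26, -0.02, 1.71], [-0.0, 0.0, -0.2]],
```

Emit:
{"fn": "jog_arm", "kwargs": {"steps": [[[0.3,0,1.7],[0,0,-0.3]],[[0.2,0,1.3],[0,0,-0.2]],[[0,0,0],[0,0,0]],[[0,0,0],[0,0,0]]]}}

```text
t: 12.7
tool_pos: [0.4146, 0.3668, 0.1816]
tool_rot: [1.858, 2.532, -0.001]
contact_force: [-0.1, 0.3, -0.0]
opening: 0.0769
```

```bash
python3 - <<'E'
from h import *
plan(.4115,.3698,.177,107.7,1)
E
```

```text
from [0.4146 0.3668 0.1816] yaw 107.46 tot [-0.0031  0.003  -0.0046] n 1
[[0.38, -0.2, 0.46], [0.0, 0.1, -0.2]],
```

Emit:
{"fn": "jog_arm", "kwargs": {"steps": [[[0.4,-0.2,0.4],[0,0,-0.2]],[[0,0,0],[0,0,0]],[[0,0,0],[0,0,0]]]}}

```text
t: 13.0
tool_pos: [0.4121, 0.3703, 0.1793]
tool_rot: [1.853, 2.534, 0.004]
contact_force: [-0.3, -0.6, -0.1]
opening: 0.0767
```

Emit:
{"fn": "jog_arm", "kwargs": {"steps": [[[0,0,0],[0,0,0]],[[0,0,0],[0,0,0]],[[0,0,0],[0,0,0]],[[0,0,0],[0,0,0]],[[0,0,0],[0,0,0]],[[0,0,0],[0,0,0]],[[0,0,0],[0,0,0]]], "fingers": -1, "grip_force": 50}}

```text
t: 13.7
tool_pos: [0.4124, 0.3708, 0.1806]
tool_rot: [1.852, 2.534, 0.007]
contact_force: [0.3, 0.2, 0.7]
opening: 0.0182
```

Emit:
{"fn": "jog_arm", "kwargs": {"steps": [[[0,0,-2],[0,0,0]],[[0,0,-3],[0,0,0]],[[0,0,-3],[0,0,0]],[[0,0,-1],[0,0,0]],[[0,0,0],[0,0,0]]]}}

```text
t: 14.2
tool_pos: [0.4104, 0.3695, 0.2688]
tool_rot: [1.854, 2.536, -0.006]
contact_force: [0.6, 0.2, -1.9]
opening: 0.0185
```

```bash
python3 - <<'E'
from h import *
st()
plan(.565,.16,.275,82.4,8)
E
```

```text
{'t': 14.2, 'q': [0.5984, 0.0054, 1.8977, -0.0017, 1.242, 0.291], 'tool_pos': [0.4104, 0.3695, 0.2688], 'tool_rot': [1.8542, 2.5356, -0.0062], 'contact_force': [0.5582, 0.1707, -1.8816], 'wrist_torque': [-0.0056, 0.0033, -0.0425], 'opening': 0.0185}
from [0.4104 0.3695 0.2688] yaw 107.65 tot [ 0.1546 -0.2095  0.0062] n 8
[[-3.08, 1.05, -0.07], [-0.0, 0.0, 3.2]], [[-3.02, 1.22, -0.07], [-0.0, 0.0, 3.2]], [[-2.95, 1.38, -0.07], [-0.0, 0.0, 3.2]], [[-2.87, 1.54, -0.07], [-0.0, 0.0, 3.2]], [[-2.78, 1.7, -0.08], [-0.0, 0.0, 3.2]], [[-2.68, 1.85, -0.08], [-0.0, 0.0, 3.2]], [[-2.57, 1.99, -0.08], [-0.0, 0.0, 3.2]], [[-2.46, 2.13, -0.08], [-0.0, 0.0, 3.2]],
```

Emit:
{"fn": "jog_arm", "kwargs": {"steps": [[[-3.1,1,-0.1],[0,0,3.2]],[[-3,1.2,-0.1],[0,0,3.2]],[[-2.9,1.4,-0.1],[0,0,3.2]],[[-2.9,1.5,-0.1],[0,0,3.2]],[[-2.8,1.7,-0.1],[0,0,3.2]],[[-2.7,1.8,-0.1],[0,0,3.2]],[[-2.6,2,-0.1],[0,0,3.2]],[[-2,1.5,0],[0,0,3.2]]]}}

```text
t: 15.0
tool_pos: [0.5554, 0.1566, 0.2594]
tool_rot: [-2.376, -2.044, 0.035]
contact_force: [0.4, -0.2, -1.0]
opening: 0.0187
```

```bash
python3 - <<'E'
from h import *
plan(.563,.134,.24,82.4,2)
E
```

```text
from [0.5554 0.1566 0.2594] yaw 81.41 tot [ 0.0076 -0.0226 -0.0194] n 2
[[-1.05, 0.56, 0.97], [-0.6, 0.3, -0.5]], [[-1.06, 0.54, 0.97], [-0.6, 0.3, -0.5]],
```

Emit:
{"fn": "jog_arm", "kwargs": {"steps": [[[-1,0.4,0.7],[-0.6,0.2,-0.5]],[[-0.9,0.4,0.8],[-0.5,0.2,-0.3]],[[0,0,0.4],[0,0,0]],[[0,0,0],[0,0,0]],[[0,0,0],[0,0,0]]]}}

```text
t: 15.5
tool_pos: [0.558, 0.1344, 0.2317]
tool_rot: [-2.363, -2.064, 0.018]
contact_force: [-0.1, -0.3, -1.9]
opening: 0.0186
```

```bash
python3 - <<'E'
from h import *
snap('wrist','w10');st()
plan(.5615,.133,.23,82.4,2)
crop('w10',200,100,370,360,2.3,'c11')
E
```

```text
{'t': 15.55, 'q': [0.1074, 0.1057, 1.8623, -0.0033, 1.1854, 0.2431], 'tool_pos': [0.5579, 0.1345, 0.2317], 'tool_rot': [-2.3623, -2.0644, 0.018], 'contact_force': [-0.0523, 0.0958, -1.9096], 'wrist_torque': [0.0104, -0.02, 0.0058], 'opening': 0.0184}
from [0.5579 0.1345 0.2317] yaw 82.3 tot [ 0.0036 -0.0015 -0.0017] n 2
[[-0.05, 0.19, 0.08], [-0.3, 0.2, -0.0]], [[-0.05, 0.19, 0.09], [-0.3, 0.2, -0.0]],
```

View pics/c11.png

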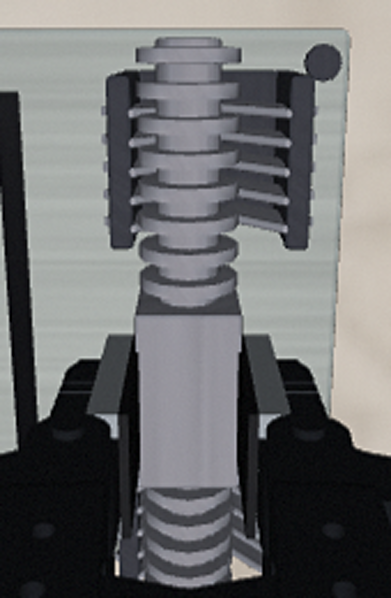

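```bash
python3 - <<'E'
from h import *
o=ctrl.get_obs();p=np.array(o['tool_pos'])
yaw=82.3;a=np.radians(yaw);e=np.array([np.cos(a),np.sin(a)]);n=np.array([np.sin(a),-np.cos(a)])
W=lambda q,z:ray('w10',np.array(q)/2.3+[200,100],z)[:,:2]-p[:2]
f=lambda q,z:(W(q,z)@e*1000).round(1)
zs=p[2]-.1706
r=f([(137,55),(137,92),(138,127),(138,160),(140,193),(140,225),(141,252),(143,289)],zs);print(r,np.polyfit(range(8),r,1))
t=f([(290,110),(290,142),(288,172),(287,200),(285,228)],.045);print(t,np.polyfit(range(5),t,1))
print('blk',f([(188,314),(188,488)],zs+.01), 'cheek',f([(120,248),(295,248)],.046))
print('lat stud',(W([(138,160),(239,160)],zs)@n).mean(),'bed',(W([(108,160),(310,160)],.046)@n).mean())
E
```

```text
[62.5 55.9 49.5 43.4 37.1 30.9 25.5 17.9] [-6.26547619 62.26666667]
[51.4 44.8 38.5 32.6 26.5] [-6.2  51.16]
blk [ 16.4 -19.9] cheek [22.2 22.3]
lat stud -0.0006593342695893692 bed 0.0034648213743495738
```

Emit:
{"fn": "jog_arm", "kwargs": {"steps": [[[-0.15,0.4,0.5],[-0.4,0.3,0]],[[0,0,0.3],[-0.2,0.1,0]],[[0,0,0.2],[0,0,0]],[[0,0,0],[0,0,0]],[[0,0,0],[0,0,0]]]}}

```text
t: 16.05
tool_pos: [0.5619, 0.1341, 0.2221]
tool_rot: [2.362, 2.071, 0.006]
contact_force: [0.4, -0.2, -1.2]
opening: 0.0185
```

```bash
python3 - <<'E'
from h import *
snap('wrist','w11');st()
a=np.radians(82.3);g=np.array([.5579,.1345])-.0015*np.array([np.cos(a),np.sin(a)])+.0041*np.array([np.sin(a),-np.cos(a)])
plan(g[0],g[1],.215,82.3,1)
crop('w11',200,100,370,360,2.3,'c12')
E
```

```text
{'t': 16.1, 'q': [0.1052, 0.1237, 1.8612, 0.0021, 1.1534, 0.2356], 'tool_pos': [0.5618, 0.1342, 0.222], 'tool_rot': [2.362, 2.0708, 0.006], 'contact_force': [-0.0169, -0.5219, -1.4621], 'wrist_torque': [0.026, 0.0023, -0.0029], 'opening': 0.0186}
from [0.5618 0.1342 0.222 ] yaw 82.48 tot [-0.0001 -0.0017 -0.007 ] n 1
[[-0.17, 0.01, 0.7], [0.2, -0.2, 0.2]],
```

View pics/c12.png

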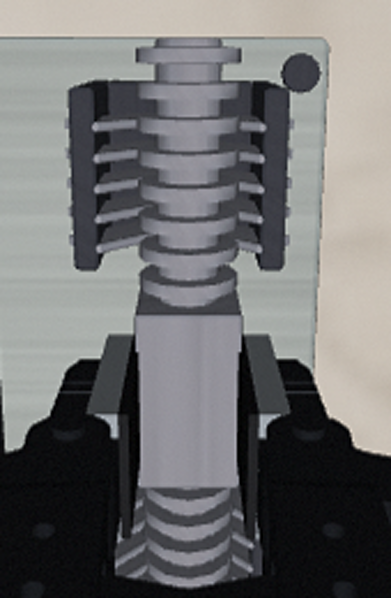

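Emit:
{"fn": "jog_arm", "kwargs": {"steps": [[[-0.17,-0.15,0.3],[0.2,-0.2,0]],[[0,0,0.1],[0,0,0]],[[0,0,0],[0,0,0]],[[0,0,0],[0,0,0]]]}}

```text
t: 16.5
tool_pos: [0.5601, 0.1324, 0.218]
tool_rot: [2.362, 2.071, -0.002]
contact_force: [-0.6, 0.6, -2.1]
opening: 0.0188
```

```bash
python3 - <<'E'
from h import *
snap('wrist','w12');st()
plan(.5603,.1325,.215,82.3,1)
crop('w12',200,100,370,360,2.3,'c13')
E
```

```text
{'t': 16.55, 'q': [0.103, 0.1258, 1.8666, -0.001, 1.1499, 0.2349], 'tool_pos': [0.5601, 0.1324, 0.218], 'tool_rot': [2.3623, 2.0705, -0.0017], 'contact_force': [0.26, 0.9591, -1.683], 'wrist_torque': [0.0047, -0.0772, -0.0138], 'opening': 0.0186}
from [0.5601 0.1324 0.218 ] yaw 82.47 tot [ 0.0002  0.0001 -0.003 ] n 1
[[0.01, 0.02, 0.3], [-0.0, 0.1, 0.2]],
```

View pics/c13.png

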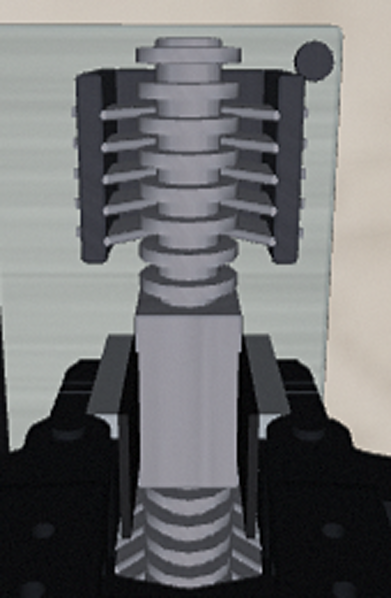

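Emit:
{"fn": "jog_arm", "kwargs": {"steps": [[[0,0,0.3],[0,0,0.1]],[[0,0,0.1],[0,0,0]],[[0,0,0],[0,0,0]]]}}

```text
t: 16.85
tool_pos: [0.5604, 0.1325, 0.2152]
tool_rot: [2.364, 2.068, -0.002]
contact_force: [-0.7, -0.1, -0.1]
opening: 0.0186
```

Emit:
{"fn": "jog_arm", "kwargs": {"steps": [[[0,0,0.1],[0,0,0]],[[0,0,0.1],[0,0,0]],[[0,0,0],[0,0,0]]]}}

```text
t: 17.15
tool_pos: [0.5606, 0.1325, 0.2152]
tool_rot: [-2.364, -2.068, 0.004]
contact_force: [-0.3, 0.3, -0.1]
opening: 0.0185
```

Emit:
{"fn": "jog_arm", "kwargs": {"steps": [[[0,0,0.1],[0,0,0]],[[0,0,0.1],[0,0,0]],[[0,0,0],[0,0,0]]]}}

```text
t: 17.45
tool_pos: [0.5609, 0.1326, 0.2152]
tool_rot: [-2.364, -2.068, 0.006]
contact_force: [-2.5, 0.0, 1.1]
opening: 0.0188
```

```bash
python3 - <<'E'
from h import *
snap('wrist','w13');st()
crop('w13',235,100,335,225,4.6,'c14')
E
```

```text
{'t': 17.5, 'q': [0.1033, 0.1324, 1.865, -0.0016, 1.1477, 0.237], 'tool_pos': [0.5609, 0.1326, 0.2151], 'tool_rot': [-2.3635, -2.0684, 0.0058], 'contact_force': [-3.3799, 0.0057, 2.9152], 'wrist_torque': [-0.0396, 0.5167, -0.0678], 'opening': 0.0184}
```

View pics/c14.png

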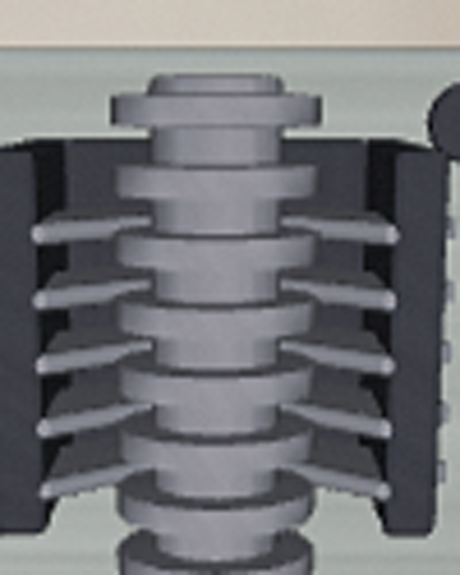

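Emit:
{"fn": "jog_arm", "kwargs": {"steps": [[[0,-0.05,-0.15],[0,0,0]],[[-0.12,0,0],[0,0,0]],[[0,0,0],[0,0,0]],[[0,0,0.15],[0,0,0]],[[0,0,0.1],[0,0,0]],[[0,0,0],[0,0,0]]]}}

```text
t: 18.1
tool_pos: [0.5599, 0.1312, 0.2118]
tool_rot: [-2.364, -2.069, 0.005]
contact_force: [0.8, 0.0, -1.2]
opening: 0.0188
```

Emit:
{"fn": "jog_arm", "kwargs": {"steps": [[[0,0,0.15],[0,0,0]],[[0,0,0.15],[0,0,0]],[[0,0,0],[0,0,0]]]}}

```text
t: 18.4
tool_pos: [0.5605, 0.1313, 0.2105]
tool_rot: [-2.364, -2.068, 0.005]
contact_force: [-0.3, 0.6, -1.3]
opening: 0.0187
```

Dropped in: z 0.2105 against the expected 0.2106. A firmer push, then release.

Emit:
{"fn": "jog_arm", "kwargs": {"steps": [[[0,-0.03,0.2],[0,0,0]],[[0,0,0.15],[0,0,0]]]}}

```text
t: 18.6
tool_pos: [0.5609, 0.1314, 0.2103]
tool_rot: [-2.364, -2.069, 0.007]
contact_force: [-6.8, -1.2, 10.2]
opening: 0.0187
```

Emit:
{"fn": "jog_arm", "kwargs": {"steps": [[[0,-0.04,-0.02],[0,0,0]],[[0,0,0],[0,0,0]]]}}

```text
t: 18.8
tool_pos: [0.5606, 0.1315, 0.2107]
tool_rot: [2.364, 2.069, -0.005]
contact_force: [-0.8, -0.4, 0.0]
opening: 0.0184
```

Emit:
{"fn": "jog_arm", "kwargs": {"steps": [[[0,0,0],[0,0,0]],[[0,0,0],[0,0,0]],[[0,0,0],[0,0,0]],[[0,0,0],[0,0,0]]], "fingers": 0}}

```text
t: 19.2
tool_pos: [0.5608, 0.1315, 0.2103]
tool_rot: [2.363, 2.069, -0.004]
contact_force: [0.9, 0.1, 0.5]
opening: 0.0432
```

```bash
python3 - <<'E'
from h import *
snap('wrist','w14');st()
crop('w14',200,100,370,360,2.3,'c15')
E
```

```text
{'t': 19.25, 'q': [0.1015, 0.1381, 1.8679, -0.0022, 1.1369, 0.2352], 'tool_pos': [0.5608, 0.1315, 0.2103], 'tool_rot': [2.3633, 2.0686, -0.0036], 'contact_force': [0.5416, -0.4654, -0.3454], 'wrist_torque': [0.0005, 0.0004, 0.0027], 'opening': 0.0428}
```

View pics/c15.png

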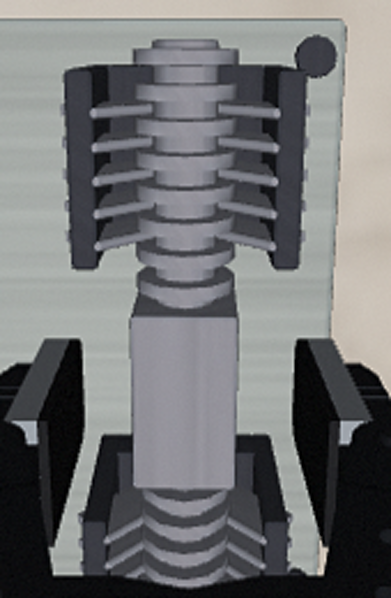

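Emit:
{"fn": "jog_arm", "kwargs": {"steps": [[[0,0,-1.5],[0,0,0]],[[0,0,-3],[0,0,0]],[[0,0,-3],[0,0,0]],[[0,-2,-3],[0,0,0]],[[0,-2,-2],[0,0,0]],[[0,-1,0],[0,0,0]],[[0,0,0],[0,0,0]],[[0,0,0],[0,0,0]]]}}

```text
t: 20.05
tool_pos: [0.5102, 0.1385, 0.3455]
tool_rot: [2.362, 2.067, 0.003]
contact_force: [-0.0, -0.2, 0.3]
opening: 0.0425
```

```bash
python3 - <<'E'
from h import *
snap('wrist','w15');snap('side','s2');st()
crop('w15',150,80,410,290,3,'c16');crop('s2',225,215,325,290,7,'c17')
E
```

```text
{'t': 20.15, 'q': [0.1244, -0.1346, 1.8967, -0.0019, 1.3784, 0.258], 'tool_pos': [0.5102, 0.1384, 0.3445], 'tool_rot': [2.3629, 2.0672, -0.0003], 'contact_force': [0.7931, 0.0378, 0.3585], 'wrist_torque': [-0.0065, 0.0103, 0.0298], 'opening': 0.0425}
```

View pics/c16.png

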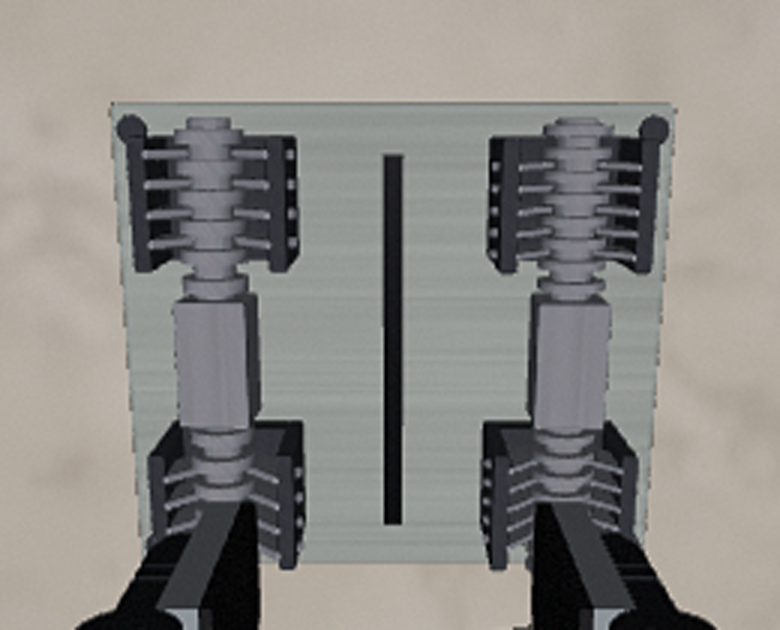

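View pics/c17.png

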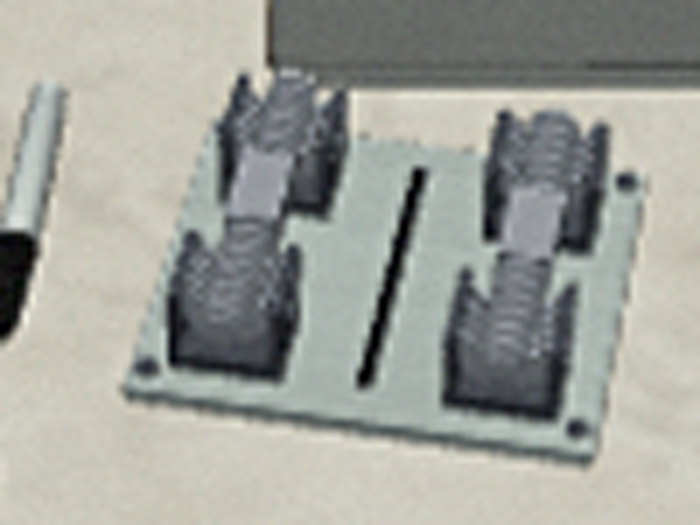

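```bash
python3 - <<'E'
from h import *
f=lambda q,z:ray('w15',np.array(q)/3+[150,80],z).mean(0)[:2]
a=np.radians(82.4);e=np.array([np.cos(a),np.sin(a)]);n=np.array([e[1],-e[0]])
c=f([(110,103),(675,107),(645,562),(145,562)],.01)
for l,q in(('near',[(180,302),(243,300),(243,428),(178,430)]),('far',[(535,305),(607,303),(605,430),(536,430)])):
    d=f(q,.05)-c; print(l,'across',d@n,'along',d@e)
E
```

```text
near across -0.05125230521299246 along 0.0037959679586685017
far across 0.04907148129817625 along 0.0031775031316822228
```

Both studs lie about 3 mm along from the middle and about 1 mm across, and the robot is clear of everything, so I'm handing in.

```bash
python3 - <<'E'
from h import *
ctrl.finish_job(); print(ctrl.get_obs()['t'])
E
```

```text
the job is handed in; nothing more can be done
the job is handed in; nothing more can be done
```

Both studs are meshed in their matching beds, and I handed the job in at about 20 s of the 72 s. I don't know whether it passed, since the hand-in reports no verdict.

- **Pitches:** Wrist-camera tooth counts gave 8 mm for the near bed and for the stud lying farther from the robot. The far bed and the nearer stud are 6 mm.
- **8 mm stud in the near bed:** The first descent was about 3 mm off sideways and stopped on one side of the V, pressing with about 28 N. I lifted and recentred it. It then seated at tool height 0.208 m, as expected for a meshed stud.
- **6 mm stud in the far bed:** It first rode on the teeth at 0.215 m, the height expected when not meshed. I shifted it 1.2 mm along the bed and it dropped to 0.2105 m, as expected for meshed. It held there under about 10 N.
- **Push force:** The final seating push on the 8 mm stud read about 20 N, above the suggested 5 to 12 N but within the limits.
- **Last checks:** The final wrist and side pictures show both studs down in the teeth. By camera they lie about 3–4 mm along and about 1 mm across from the bed points, with a few millimetres of uncertainty along the bed. The gripper was open and clear above. I did not re-measure the marker, vial or petri dish, but the arm did not go near them.

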